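Turn over a picture frame in its jig and hold the hold-down at three clicks

ROBOT

A 7-joint arm with a two-finger parallel gripper is mounted at the origin on the work surface. World frame = base frame: x ahead of the robot, y to its left, z up, the work surface at z = 0. Lengths are in m, angles in rad, forces in N, time in s.
With the tool pointing down it reaches from about 0.35 to 0.9 m from the base axis. Payload 8.1 kg.
Tool frame: the origin (TCP) lies between the finger pads; the fingertips stand ahead of it and the grasp point (between the pads) is the TCP (arm.nose_length is the z of the fingertips in the tool frame, in m); z points along the fingers, y is the line along which they close (so a half turn about z gives the same grasp; the last joint's range is limited). The gripper opens to 92 mm and grips with 3 to 60 N. Pads are 19 mm wide; open, the fingers measure 130 mm over their backs; the gripper's body (75 mm by 190 mm) begins 47 mm behind the grasp point.
Start: joints at [1.234, 0.434, 0.025, 1.573, -0.012, 1.134, -0.075], TCP at [0.145, -0.608, 0.246] pointing down, gripper open.
Joint ranges: [-2.62, 2.62], [-0.44, 2.09], [-1.27, 1.32], [0.08, 2.57], [-1.32, 4.46], [0.12, 2], [-2.74, 2.74]. Speed limits (rad/s): [2.22, 2.22, 3.01, 3.01, 3.14, 3.14, 3.14].

INTERFACE

Orientations are given as a rotation vector (axis times angle).
In Python, from cell import sensors, optics, arm gives the robot as it stands.
- The arm moves only by the tool arm_command, never from a script. Its argument "deltas" is one flat list of numbers, 7 for each row, row after row: the turn, a rotation vector about the world's x, y, z as a fraction of full scale, then the shift along the world's x, y, z as a fraction of full scale, then the finger opening in mm, from 0 to 91.8. In form: [wx, wy, wz, dx, dy, dz, fingers, wx, wy, wz, dx, dy, dz, fingers, ...]. A call has 1 to 20 rows; each row is the pose to reach, as a shift and turn from the pose commanded when the call began; what a row does not reach only later rows make up. Full scale, the value 1, is 1 m for a shift and 90 degrees for a turn. A row lasts 1/10 s, in which the tool goes at most 50 mm and 8.59 degrees, less where a joint would pass 70% of its speed; a pose out of reach is approached as far as the arm can. A call with a number of a shift or a turn outside -1 to 1 is refused whole. A call with a gripper value outside its range is refused whole. The fingers move at their own pace and stop on an object; "force" is the grip in N (left out, the last holds). Time passes only in rows, so rows that repeat a pose let the fingers close. It gives the time, the measured TCP pose, the force, the opening and the grip force at its end, in the units of the state.
- sensors.observe(): the state, without advancing time (a new reading comes with each control period).
- optics.get_image(name): name is "scene" or "top" or "wrist"; returns the picture (420x560x3 uint8, blue, green, red); there is no depth.
- optics.calibration(name): a dict with "camera_matrix" (3x3 intrinsics, pixels), "rvec" (rotation vector, rad) and "tvec" (3), from world to camera coordinates, as OpenCV has them. Camera axes: x right, y down, z forward; pixel columns grow to the right and rows downward; lengths in m; the calibration is good to about 2 mm. The wrist camera is an equidistant fisheye: a pixel r from the principal point sees the ray r / f radians off the axis. A picture is of the moment at which its call begins: read the wrist's pose just before it. calibration takes no time and is no camera call; for the wrist camera it gives the pose at the moment of the call.
- arm.sign_off(): hands the job in; it is judged then, once.
The state is a dict: "clock": time; "joints": joint angles; "dq": joint speeds; "joint_efforts": joint torques, N m; "position": TCP position; "ee_rot": TCP orientation; "force": force on the tool from outside, world axes, zero at the start; "ft_torque": the same for the moment, N m; "width": opening from 0.0 (shut) to 1.0 (fully open); "gripper_force": force on a finger pad.
Only numpy, scipy, OpenCV 4.12 (cv2) and the standard library are available. Lean on these libraries where they do the work, as an engineer would, in place of code of your own. Each camera call takes 0.05 s, during which the arm holds its last target. There are 200 camera calls.

TASK

Take the hinged plate with the little picture frame by its rod, turn it right over and lay it down gently so that the frame's back faces up. Then draw the sprung lever round by its peg exactly three clicks, no further, and finish while still holding it there with the fingers (let go and it springs back). Leave the other things on the bench alone.

Things in the scene. Friction and masses are not known exactly. Their poses are not given: they have to be found in the camera images.
- jig: Turnover jig fixed to the bench: plywood board 270 x 560 x 12 mm. Origin on the bench surface, z up; the board spans x -90..180, y -360..200 mm in this frame. The plate starts lying on its +y side and turns over to the -y side; the lever is at the -y end. Posts under the plate: 41 mm high at x +-56, y 130 and -30 mm; hinge lugs 57 mm high at x +-72, y 50 mm.
- plate_hinge (a point): Middle of the plate's hinge, which runs along the jig's x; at x 0, y 50, z 45 mm in the jig's frame. Axes: the jig's.
- plate (a joint): Turn of the plate, rad: 0 flat on the jig's +y side, frame's face (white picture) up; 3.14 flat on the -y side, back (brown board, brass buttons) up. Grows as the free edge swings up and over. 0.25 to 0.45 kg, turns freely, falls hard if let go more than 20 mm up. Plate 120 mm along x, 8 mm thick, 20 to 105 mm from the hinge; the frame stands 16 mm from its middle plane.
- plate_rod (a point): Middle of the plate's round steel rod: 12 mm thick, parallel to the hinge and 140 mm from it, 29 mm clear of the plate's edge, 52 mm free between its two side bars. Pinched across from above, it turns within the fingers. At rest 45 mm above the bench, 33 mm above the board. Axes: the plate's (x along the rod).
- lever_pivot (a point): Upright axis of the lever: x 60, y -200 mm in the jig's frame, 52 mm above the bench. Axes: the jig's.
- lever (a joint): Lever angle, rad: 0 at rest, pointing along the jig's -x; grows anticlockwise from above (peg towards the jig's -y), stop 1.7. A spring pulls it back, 0.65 N m + 0.25 per rad; notches do not hold it. Teeth 0.22 rad apart: resistance jumps up at the first tooth (no click), falls over each tooth and jumps up again, 10 N at the peg, at each click. Third click at 0.86 to 1.04 rad, 0.66 past meeting the first tooth.
- tongue_tip (a point): Tip of the steel hold-down tongue, a bar 16 mm wide, 50 to 58 mm above the bench, lying along the jig's y at x 50 mm. The lever slides it by itself, 35 mm per rad, over the edge of the turned plate. Not to be handled.
- lever_peg (a point): Middle of the grip height of the upright black round peg at the lever's end: 18 mm thick, 130 mm from the lever's pivot, standing from 48 to 100 mm above the bench; this point is 78 mm above the bench. The lever's arm below it is 22 mm wide, its top 48 mm above the bench.
- roller_mid (a point): Centre of the small steel roller (12 mm) that clicks over the lever's teeth, on the jig's far side of the lever's pivot, 66.5 to 70 mm from it and 52 mm above the bench. Its bearing from the pivot varies +-0.09 rad about the jig's +x from one start to the next.
- notch_3 (a point): Point on the lever's disc where the roller's centre lies when it is seated in the third notch, that is after three clicks: 67 mm from the pivot, 52 mm above the bench. It turns with the lever; the teeth are 8 mm pins on a 60 mm radius, the notches 14.7 mm apart.
- notch_4 (a point): The same for the fourth notch: one click too far.
- mug: Bystander: white mug, 76 mm across, 90 mm high, origin under its centre.
- screwdriver: Bystander: screwdriver lying along its own x.
- tape: Bystander: roll of paper tape lying flat, 90 mm across, 24 mm high, origin under its centre.
- offcut: Bystander: strip of light wood, 30 x 120 x 18 mm, origin under its centre.
- jar: Bystander: jar, 60 mm across, 80 mm high, origin under its centre.
- spare_frame: Bystander: empty wooden frame lying flat, 140 x 116 x 14 mm, origin under its centre.
- block: Bystander: dark wooden block 50 x 35 x 30 mm standing on the jig's board, origin under its centre.

How it is judged:
By the outcome, as a careful person would: the job done as asked, in the order asked, and still so for the second after the job is handed in, while the arm keeps its last pose, push and grip.
It also fails if it takes over 69 s, if anything falls off the work surface, if the arm or the gripper's body presses on something with over 40 N, if the wrist force passes 120 N, or if a joint passes its speed limit or range.

## Working session

There is one attempt and no reset: what is moved stays moved. The work goes in short steps, Python scripts to look and compute and a tool call to move; the robot and the scene stay as the last step left them, time stands still between calls to the robot, and variables do not carry over. Pictures are saved under pics/ and viewed, at most 10 in all, crops included, and the job is handed in when it is done.

Besides the shell and the picture viewer there is one more tool, called after "Call:" in YAML: its name, and indented under it one key for each argument. arm_command: Moves the arm, as the interface text tells. Its arguments: {"type":"object","properties":{"deltas":{"type":"array","items":{"type":"number"}},"force":{"type":"number"}},"required":["deltas"]}

```bash
mkdir -p pics; ls; python3 - <<'E'
from cell import sensors, optics, arm
import cv2,numpy as np
s=sensors.observe();print(s,arm.nose_length)
a=optics.get_image("top");b=optics.get_image("scene")
cv2.imwrite("pics/top.png",a);cv2.imwrite("pics/scene.png",b)
for n in("top","scene"):print(optics.calibration(n))
E
```

```text
pics
{'clock': 0.0, 'joints': array([ 1.23440585,  0.43523324,  0.02498125,  1.57410317, -0.01157634,
        1.13399097, -0.07511446]), 'dq': array([-9.79327920e-04,  3.53135951e-04, -5.30949330e-04,  6.66069306e-04,
       -5.05419247e-04, -2.79029619e-05, -3.98778119e-04]), 'joint_efforts': array([-6.02214586e-04, -6.67842150e+01,  9.84725095e-01, -3.14446664e+01,
       -6.05472014e-02,  4.27279668e-02,  1.57127165e-04]), 'position': array([ 0.1446143 , -0.60754261,  0.24493633]), 'ee_rot': array([-3.11862779e+00, -3.66093006e-01,  5.53437710e-04]), 'force': array([-0.42453399, -0.06228421,  0.21536553]), 'ft_torque': array([-0.01279424, -0.01321963,  0.01314426]), 'gripper_force': 0.0, 'width': 1.0027161235956426} 0.019
{'camera_matrix': array([[440.06511227,   0.        , 280.78786042],
       [  0.        , 440.06511227, 219.51985862],
       [  0.        ,   0.        ,   1.        ]]), 'rvec': array([ 2.14790047, -2.19065653,  0.09630626]), 'tvec': array([0.04284626, 0.59604393, 1.01423811])}
{'camera_matrix': array([[400.97086153,   0.        , 276.32659641],
       [  0.        , 400.97086153, 209.50618825],
       [  0.        ,   0.        ,   1.        ]]), 'rvec': array([ 0.97098576,  2.50840295, -0.99252176]), 'tvec': array([ 0.38312533, -0.26298253,  1.21223073])}
```

View pics/top.png

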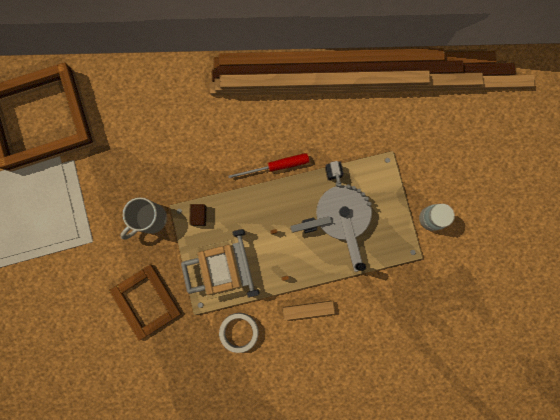

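View pics/scene.png

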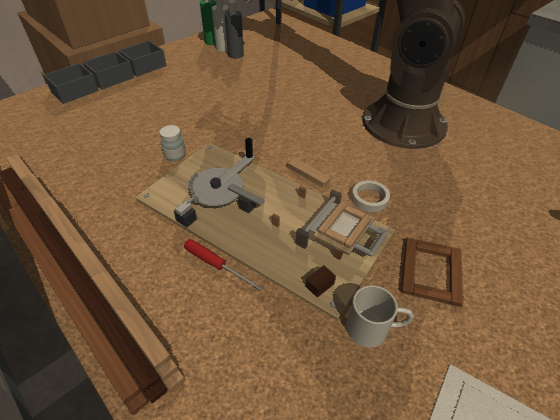

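The top view shows the board with corners near (394,152), (422,259), (195,314) and (168,208). The plate is at about (220,268) with its rod near (187,275), the lever pivot is near (345,212) and the peg top is at (361,268). The scene view agrees. Next I'll zoom in and fit the jig's pose.

```bash
cat > h.py <<'E'
import numpy as np,cv2
from cell import sensors, optics, arm
def ray(n,px,z):
    c=optics.calibration(n);K=c["camera_matrix"];R=cv2.Rodrigues(c["rvec"])[0];t=c["tvec"]
    d=R.T@np.linalg.inv(K)@np.array([px[0],px[1],1.]);o=-R.T@t
    return o+d*(z-o[2])/d[2]
def fit(J,W):  # planar rigid fit
    J=np.array(J);W=np.array(W);a=J-J.mean(0);b=W-W.mean(0)
    th=np.arctan2((a[:,0]*b[:,1]-a[:,1]*b[:,0]).sum(),(a*b).sum())
    R=np.array([[np.cos(th),-np.sin(th)],[np.sin(th),np.cos(th)]]);t=W.mean(0)-R@J.mean(0)
    return th,R,t,W-(J@R.T+t)
E
python3 - <<'E'
from h import *
J=[(.18,-.36),(-.09,-.36),(-.09,.2),(.18,.2)]
P=[(394,152),(422,259),(195,314),(168,208)]
W=[ray("top",p,.012)[:2] for p in P]
th,R,t,res=fit(J,W);print(th,t,res)
def w(x,y):return R@np.array([x,y])+t
for nm,j in dict(hinge=(0,.05),rod=(0,.19),piv=(.06,-.2),peg=(-.07,-.2)).items():print(nm,w(*j))
print("peg img",ray("top",(361,267),.1),"piv img",ray("top",(345,212),.06))
a=cv2.imread("pics/top.png")
cv2.imwrite("pics/topz.png",cv2.resize(a[140:330,160:427],None,fx=2.95,fy=2.95,interpolation=cv2.INTER_CUBIC))
E
```

```text
0.22248647966151502 [0.50481261 0.06566945] [[-0.00162405 -0.00229954]
 [ 0.00071783  0.00211604]
 [ 0.00533674 -0.00271198]
 [-0.00443051  0.00289549]]
hinge [0.49377983 0.11443704]
rod [0.46288806 0.2509863 ]
piv [ 0.60746481 -0.11616158]
peg [ 0.48066908 -0.14484679]
peg img [ 0.48241213 -0.14222842  0.1       ] piv img [ 0.60816743 -0.11703406  0.06      ]
```

View pics/topz.png

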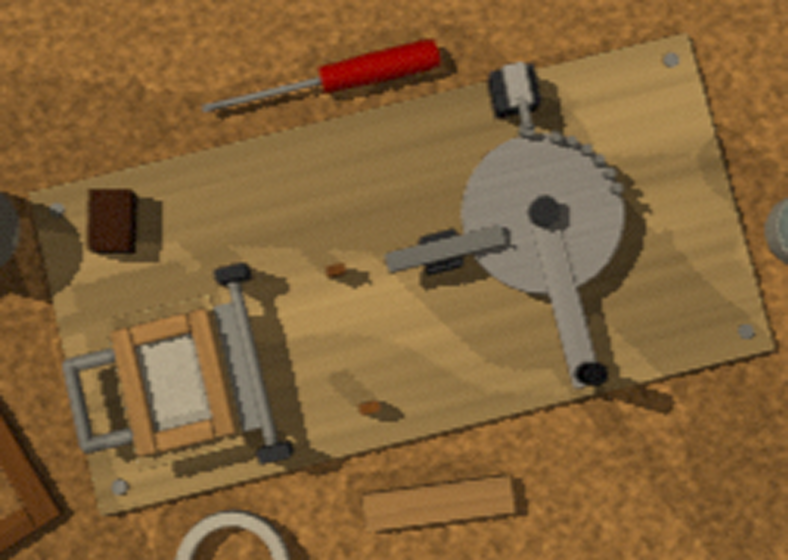

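```bash
cat > jig.py <<'E'
from h import *
S=lambda p:(p[0]/2.95+160-.33,p[1]/2.95+140-.33)
L=[((.18,-.36),(688,36),.012),((-.09,-.36),(775,351),.012),((-.09,.2),(107,515),.012),((.18,.2),(35,190),.012),
((.072,.05),(233,273),.057),((-.072,.05),(275,452),.057),((.06,-.2),(544,212),.07)]
W=[ray("top",S(p),z)[:2] for _,p,z in L]
th,R,t,res=fit([l[0] for l in L],W)
def w(x,y):return R@np.array([x,y])+t
E
python3 - <<'E'
from jig import *
np.set_printoptions(precision=4,suppress=True)
print(th,t);print(res*1000)
r=(ray("top",S((72,365)),.05)+ray("top",S((90,447)),.05))/2
rod=w(0,.19);print("rod fit",rod,"img",r,"peg fit",w(-.07,-.2),"img",ray("top",S((592,374)),.1))
s=sensors.observe();print("shift to rod",rod-s["position"][:2])
E
```

```text
0.2174079991345593 [0.5076 0.0646]
[[-2.4759  2.7854]
 [ 0.5978  2.2284]
 [ 1.0227 -4.498 ]
 [ 0.9617 -3.8471]
 [-0.4658 -0.5192]
 [ 1.5325 -0.3798]
 [-1.173   4.2303]]
rod fit [0.4666 0.2501] img [0.4659 0.2485 0.05  ] peg fit [ 0.4824 -0.1458] img [ 0.4836 -0.1409  0.1   ]
shift to rod [0.322  0.8577]
```

Call:
arm_command:
  deltas: [0,0,0,0.3,0.4,0,24,0,0,0,0.3,0.4,0,24,0,0,0,0.3,0.4,0,24,0,0,0,0.3,0.4,0,24,0,0,0,0.3,0.4,0,24,0,0,0,0.3,0.4,0,24,0,0,0,0.3,0.4,0,24,0,0,0,0.3,0.4,0,24,0,0,0,0.3,0.4,0,24,0,0,0,0.3,0.4,0,24,0,0,0,0.32,0.857,-0.05,24,0,0,0,0.32,0.857,-0.05,24,0,0,0,0.32,0.857,-0.05,24,0,0,0,0.32,0.857,-0.05,24,0,0,0,0.32,0.857,-0.05,24,0,0,0,0.32,0.857,-0.05,24,0,0,0,0.32,0.857,-0.05,24,0,0,0,0.32,0.857,-0.05,24,0,0,0,0.32,0.857,-0.05,24,0,0,0,0.32,0.857,-0.05,24]
  force: 20

```text
clock: 2.1
position: [0.4632, 0.2554, 0.1952]
ee_rot: [-3.115, -0.377, 0.001]
force: [0.3, 0.9, -0.4]
width: 0.263
gripper_force: 0.0
```

Call:
arm_command:
  deltas: [0,0,0,0,0,0,24,0,0,0,0,0,0,24,0,0,0,0,0,0,24]

```text
clock: 2.4
position: [0.4652, 0.2467, 0.1957]
ee_rot: [3.119, 0.362, -0.0]
force: [-0.4, -0.6, -0.7]
width: 0.261
gripper_force: 0.0
```

```bash
python3 - <<'E'
from h import *
s=sensors.observe();print(s["clock"],s["position"],s["ee_rot"],s["width"],s["joints"])
c=optics.calibration("wrist");print(c)
a=optics.get_image("wrist");cv2.imwrite("pics/w1.png",a)
E
```

```text
2.4 [0.46519169 0.24669867 0.1956965 ] [ 3.11933119e+00  3.61784400e-01 -2.91697863e-04] 0.2611177087492486 [-0.23494917  0.37052358 -0.4626473   1.84706443  0.19846279  0.97012565
 -2.12331697]
{'camera_matrix': array([[325.1922621 ,   0.        , 277.32108406],
       [  0.        , 325.1922621 , 214.35096668],
       [  0.        ,   0.        ,   1.        ]]), 'rvec': array([-2.29049769,  1.81427405,  0.24071315]), 'tvec': array([0.13371391, 0.4718996 , 0.47588266])}
```

View pics/w1.png

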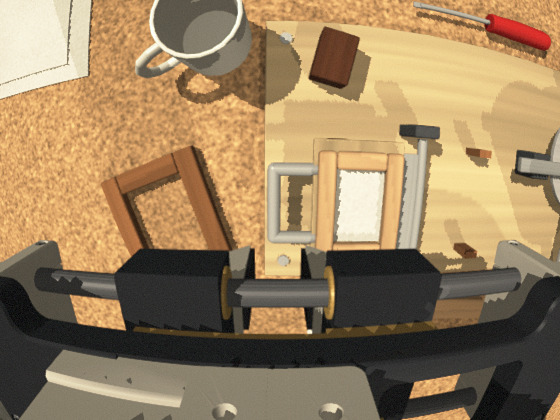

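The wrist view shows the rod running from about (273,168) to (274,240), with the lug at (420,131) and the fingers below it.

```bash
cat >> h.py <<'E'
def wray(px,z):
    c=optics.calibration("wrist");K=c["camera_matrix"];R=cv2.Rodrigues(c["rvec"])[0]
    v=np.array([(px[0]-K[0,2])/K[0,0],(px[1]-K[1,2])/K[1,1]]);r=np.hypot(*v)
    d=R.T@np.array([*(v/r*np.sin(r)),np.cos(r)]);o=-R.T@c["tvec"];return o+d*(z-o[2])/d[2]
E
python3 - <<'E'
from jig import *
a=wray((274,168),.045);b=wray((274,241),.045);print(a,b,(a+b)/2,"dir",np.arctan2(*(a-b)[1::-1]))
print("lug",wray((420,131),.057),w(.072,.05),"screws",wray((283,261),.012),wray((287,37),.012))
E
```

```text
[0.49870179 0.25810165 0.045     ] [0.43134657 0.24242693 0.045     ] [0.46502418 0.25026429 0.045     ] dir 0.2286475406123894
lug [0.56600251 0.13866502 0.057     ] [0.56714138 0.12891521] screws [0.39942627 0.22533233 0.012     ] [0.62678811 0.27536324 0.012     ]
```

Call:
arm_command:
  deltas: [0,0,0,0,0,-0.04,24,0,0,0,0,0,-0.08,24,0,0,0,0,0,-0.1,24,0,0,0,0,0,-0.11,24,0,0,0,0,0,-0.11,24,0,0,0,0,0,-0.11,24]

```text
clock: 3.05
position: [0.4655, 0.2489, 0.0868]
ee_rot: [-3.12, -0.365, -0.002]
force: [0.8, -0.2, 0.7]
width: 0.261
gripper_force: 0.0
```

```bash
python3 - <<'E'
from h import *
s=sensors.observe();print(s["clock"],s["position"],s["ee_rot"],s["width"],s["force"])
c=optics.calibration("wrist")
a=optics.get_image("wrist");cv2.imwrite("pics/w2.png",a)
E
```

```text
3.05 [0.46552044 0.24893147 0.08676734] [-3.11991484e+00 -3.65003687e-01 -2.04863739e-03] 0.26103943021432724 [ 0.82406158 -0.22488266  0.74278607]
```

View pics/w2.png

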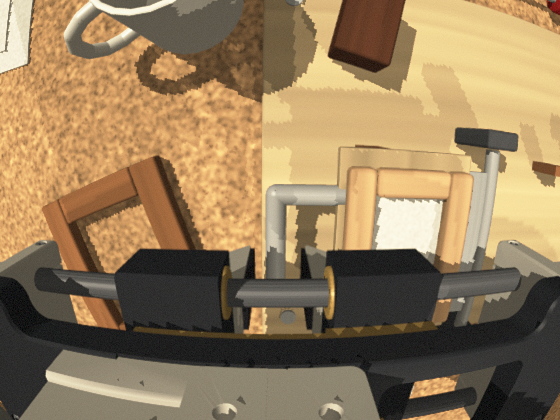

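The rod (column 277) lies centred between the fingers (253 to 303), so I'll go down and pinch it.

Call:
arm_command:
  deltas: [0,0,0,0,0,-0.02,24,0,0,0,0,0,-0.035,24,0,0,0,0,0,-0.04,24,0,0,0,0,0,-0.04,24,0,0,0,0,0,-0.04,24,0,0,0,0,0,-0.04,5,0,0,0,0,0,-0.04,5,0,0,0,0,0,-0.04,5,0,0,0,0,0,-0.04,5,0,0,0,0,0,-0.04,5]
  force: 20

```text
clock: 4.1
position: [0.4651, 0.2501, 0.0464]
ee_rot: [-3.119, -0.367, -0.002]
force: [-1.4, 4.0, 5.9]
width: 0.121
gripper_force: 20.0
```

Call:
arm_command:
  deltas: [0,0,0,0.0001,-0.0004,0.011,5,0,0,0,0.0004,-0.0017,0.0219,5,0,0,0,0.0009,-0.0038,0.0327,5,0,0,0,0.0015,-0.0067,0.0433,5,0,0,0,0.0024,-0.0104,0.0536,5,0,0,0,0.0034,-0.0149,0.0636,5,0,0,0,0.0045,-0.0201,0.0732,5,0,0,0,0.0059,-0.026,0.0823,5,0,0,0,0.0074,-0.0327,0.0909,5,0,0,0,0.009,-0.04,0.099,5,0,0,0,0.0108,-0.0479,0.1065,5,0,0,0,0.0127,-0.0563,0.1133,5,0,0,0,0.0147,-0.0653,0.1194,5,0,0,0,0.0168,-0.0745,0.1247,5,0,0,0,0.019,-0.0843,0.1293,5,0,0,0,0.0213,-0.0943,0.1331,5,0,0,0,0.0236,-0.1047,0.1361,5,0,0,0,0.026,-0.1152,0.1383,5,0,0,0,0.0284,-0.1258,0.1396,5,0,0,0,0.0308,-0.1366,0.14,5]

```text
clock: 6.1
position: [0.496, 0.1122, 0.1867]
ee_rot: [-3.12, -0.366, -0.002]
force: [0.6, 2.0, 1.7]
width: 0.126
gripper_force: 20.0
```

Call:
arm_command:
  deltas: [0,0,0,0.0024,-0.0107,-0.0004,5,0,0,0,0.0048,-0.0214,-0.0017,5,0,0,0,0.0072,-0.0319,-0.0039,5,0,0,0,0.0095,-0.0422,-0.0069,5,0,0,0,0.0118,-0.0523,-0.0107,5,0,0,0,0.014,-0.062,-0.0153,5,0,0,0,0.0161,-0.0714,-0.0206,5,0,0,0,0.0181,-0.0803,-0.0267,5,0,0,0,0.02,-0.0887,-0.0335,5,0,0,0,0.0218,-0.0966,-0.041,5,0,0,0,0.0234,-0.1039,-0.0491,5,0,0,0,0.0249,-0.1105,-0.0577,5,0,0,0,0.0263,-0.1165,-0.0669,5,0,0,0,0.0274,-0.1216,-0.0764,5,0,0,0,0.0284,-0.1261,-0.0864,5,0,0,0,0.0293,-0.1298,-0.0967,5,0,0,0,0.0299,-0.1328,-0.1073,5,0,0,0,0.0299,-0.1328,-0.1073,5]

```text
clock: 7.9
position: [0.5251, -0.0205, 0.0769]
ee_rot: [-3.12, -0.366, 0.002]
force: [-2.5, 0.8, -0.7]
width: 0.122
gripper_force: 20.0
```

Call:
arm_command:
  deltas: [0,0,0,0.0002,-0.0008,-0.004,5,0,0,0,0.0003,-0.0015,-0.008,5,0,0,0,0.0004,-0.002,-0.012,5,0,0,0,0.0005,-0.0026,-0.016,5,0,0,0,0.0006,-0.003,-0.02,5,0,0,0,0.0007,-0.0033,-0.023,5,0,0,0,0.0008,-0.0035,-0.026,5,0,0,0,0.0009,-0.0037,-0.0285,5,0,0,0,0.0009,-0.0038,-0.0305,5,0,0,0,0.0009,-0.0038,-0.032,5,0,0,0,0.0009,-0.0038,-0.033,5,0,0,0,0.0009,-0.0038,-0.033,5,0,0,0,0.0009,-0.0038,-0.033,5]

```text
clock: 9.2
position: [0.5275, -0.0229, 0.0473]
ee_rot: [-3.12, -0.368, -0.005]
force: [-8.6, 4.5, 22.0]
width: 0.125
gripper_force: 20.0
```

The plate is resting on its posts (22 N upward). I'll ease off, release it and rise.

Call:
arm_command:
  deltas: [0,0,0,0,0,0.002,5,0,0,0,0,0,0.002,5,0,0,0,0,0,0.002,24,0,0,0,0,0,0.002,24,0,0,0,0,0,0.002,24,0,0,0,0,0,0.002,24,0,0,0,0,0,0.02,24,0,0,0,0,0,0.05,24,0,0,0,0,0,0.1,24,0,0,0,0,0,0.14,24,0,0,0,0,0,0.14,40,0,0,0,0,0,0.14,40]

```text
clock: 10.4
position: [0.527, -0.0245, 0.1864]
ee_rot: [3.12, 0.365, 0.004]
force: [-0.2, 0.1, -1.1]
width: 0.388
gripper_force: 0.0
```

```bash
python3 - <<'E'
from h import *
s=sensors.observe();print(s["clock"],s["position"],s["ee_rot"],s["width"],s["joints"])
a=optics.get_image("wrist");cv2.imwrite("pics/w3.png",a)
E
```

```text
10.4 [ 0.52701979 -0.02449155  0.18641761] [3.11951412 0.36531592 0.00392305] 0.38790364123721693 [ 0.25655045  0.37247966 -0.4063122   1.86178372  0.17996934  0.9404738
 -1.56871121]
```

View pics/w3.png

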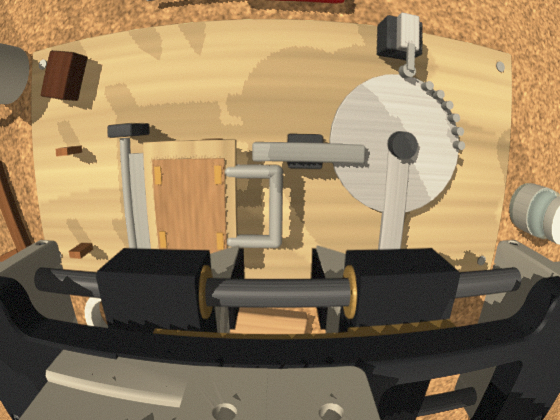

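The wrist view shows the plate turned over with its brown back and brass buttons up. The roller is at (409,72), the pivot at (402,145), and the teeth run from (428,84) to the right. Next I'll go above the peg.

Call:
arm_command:
  deltas: [0,0,0.08,-0.012,-0.03,0,40,0,0,0.16,-0.024,-0.06,0,40,0,0,0.24,-0.036,-0.09,-0.02,40,0,0,0.318,-0.044,-0.12,-0.03,40,0,0,0.318,-0.044,-0.12,-0.04,40,0,0,0.318,-0.044,-0.12,-0.04,40,0,0,0.318,-0.044,-0.12,-0.04,40]

```text
clock: 11.15
position: [0.4823, -0.143, 0.1448]
ee_rot: [-2.931, -1.125, 0.001]
force: [-0.6, 0.2, -0.1]
width: 0.433
gripper_force: 0.0
```

```bash
python3 - <<'E'
from h import *
s=sensors.observe();print(s["clock"],s["position"],s["ee_rot"],s["width"],s["joints"])
a=optics.get_image("wrist");cv2.imwrite("pics/w4.png",a)
E
```

```text
11.15 [ 0.48227508 -0.14297617  0.14481397] [-2.93137166e+00 -1.12544109e+00  1.17228518e-03] 0.43292148358847504 [ 0.54950856  0.40200827 -0.47518407  1.95686473  0.24143948  0.83934827
 -0.89361869]
```

View pics/w4.png

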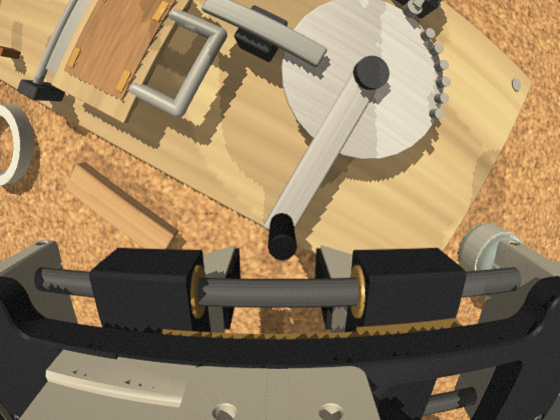

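The peg (column 282, top near row 242) is centred between the fingers. I'll check its position, and the roller and tooth geometry from the previous view.

```bash
python3 - <<'E'
from h import *
print("peg top",wray((283,247),.1),"base",wray((282,222),.05))
print("hub",wray((372,72),.07)," now",sensors.observe()["position"])
E
```

```text
peg top [ 0.48530696 -0.14475605  0.1       ] base [ 0.48604775 -0.14418164  0.05      ]
hub [ 0.6073906  -0.11487924  0.07      ]  now [ 0.48273324 -0.14280762  0.14531581]
```

Call:
arm_command:
  deltas: [0,0,0,0.001,-0.001,-0.03,40,0,0,0,0.001,-0.001,-0.055,40,0,0,0,0.001,-0.001,-0.067,40,0,0,0,0.001,-0.001,-0.067,40,0,0,0,0.001,-0.001,-0.067,40,0,0,0,0.001,-0.001,-0.067,10,0,0,0,0.001,-0.001,-0.067,10,0,0,0,0.001,-0.001,-0.067,10,0,0,0,0.001,-0.001,-0.067,10,0,0,0,0.001,-0.001,-0.067,10]
  force: 40

```text
clock: 12.2
position: [0.4837, -0.1454, 0.0789]
ee_rot: [2.932, 1.125, 0.001]
force: [-0.4, -1.5, 5.2]
width: 0.185
gripper_force: 40.0
```

```bash
python3 - <<'E'
import numpy as np
th=.2212;f=lambda a:.13*np.array([-np.cos(th+a),-np.sin(th+a)])
for a in np.arange(0,1.16,.04):
    d=f(a+.04)-f(a);print(f"{a:.2f}->{a+.04:.2f} inc {d[0]:.4f} {d[1]:.4f}  abs {(f(a+.04)-f(0)).round(4)}")
E
```

```text
0.00->0.04 inc 0.0012 -0.0050  abs [ 0.0012 -0.005 ]
0.04->0.08 inc 0.0014 -0.0050  abs [ 0.0027 -0.01  ]
0.08->0.12 inc 0.0016 -0.0049  abs [ 0.0043 -0.015 ]
0.12->0.16 inc 0.0018 -0.0049  abs [ 0.0062 -0.0198]
0.16->0.20 inc 0.0020 -0.0048  abs [ 0.0082 -0.0246]
0.20->0.24 inc 0.0022 -0.0047  abs [ 0.0104 -0.0293]
0.24->0.28 inc 0.0024 -0.0046  abs [ 0.0128 -0.0339]
0.28->0.32 inc 0.0026 -0.0045  abs [ 0.0154 -0.0384]
0.32->0.36 inc 0.0028 -0.0044  abs [ 0.0182 -0.0429]
0.36->0.40 inc 0.0029 -0.0043  abs [ 0.0211 -0.0471]
0.40->0.44 inc 0.0031 -0.0042  abs [ 0.0242 -0.0513]
0.44->0.48 inc 0.0033 -0.0040  abs [ 0.0275 -0.0553]
0.48->0.52 inc 0.0034 -0.0039  abs [ 0.0309 -0.0593]
0.52->0.56 inc 0.0036 -0.0038  abs [ 0.0345 -0.063 ]
0.56->0.60 inc 0.0037 -0.0036  abs [ 0.0383 -0.0666]
0.60->0.64 inc 0.0039 -0.0035  abs [ 0.0421 -0.0701]
0.64->0.68 inc 0.0040 -0.0033  abs [ 0.0461 -0.0734]
0.68->0.72 inc 0.0041 -0.0031  abs [ 0.0503 -0.0766]
0.72->0.76 inc 0.0043 -0.0030  abs [ 0.0545 -0.0795]
0.76->0.80 inc 0.0044 -0.0028  abs [ 0.0589 -0.0823]
0.80->0.84 inc 0.0045 -0.0026  abs [ 0.0634 -0.085 ]
0.84->0.88 inc 0.0046 -0.0024  abs [ 0.068  -0.0874]
0.88->0.92 inc 0.0047 -0.0023  abs [ 0.0727 -0.0897]
0.92->0.96 inc 0.0048 -0.0021  abs [ 0.0775 -0.0917]
0.96->1.00 inc 0.0048 -0.0019  abs [ 0.0823 -0.0936]
1.00->1.04 inc 0.0049 -0.0017  abs [ 0.0872 -0.0953]
1.04->1.08 inc 0.0050 -0.0015  abs [ 0.0922 -0.0968]
1.08->1.12 inc 0.0050 -0.0013  abs [ 0.0972 -0.0981]
1.12->1.16 inc 0.0051 -0.0011  abs [ 0.1023 -0.0991]
```

Call:
arm_command:
  deltas: [0,0,0,0.0016,-0.0063,0,10,0,0,0,0.0035,-0.0125,0,10,0,0,0,0.0057,-0.0186,0,10,0,0,0,0.0057,-0.0186,0,10,0,0,0,0.0057,-0.0186,0,10]

```text
clock: 12.7
position: [0.4878, -0.1627, 0.0786]
ee_rot: [-2.93, -1.127, 0.003]
force: [-5.4, 5.1, 11.4]
width: 0.185
gripper_force: 40.0
```

Call:
arm_command:
  deltas: [0,0,0,0.002,-0.0048,0.0005,10,0,0,0,0.002,-0.0048,0.0005,10,0,0,0,0.002,-0.0048,0.0005,10]

```text
clock: 13.0
position: [0.4894, -0.1672, 0.0787]
ee_rot: [-2.93, -1.127, 0.004]
force: [-6.9, 6.1, 7.8]
width: 0.185
gripper_force: 40.0
```

Call:
arm_command:
  deltas: [0,0,0,0.0022,-0.0047,0,10,0,0,0,0.0022,-0.0047,0,10,0,0,0,0.0022,-0.0047,0,10]

```text
clock: 13.3
position: [0.4911, -0.1722, 0.0787]
ee_rot: [-2.93, -1.127, 0.006]
force: [-7.2, 4.2, 9.9]
width: 0.188
gripper_force: 40.0
```

Call:
arm_command:
  deltas: [0,0,0,0.0024,-0.0046,0,10,0,0,0,0.0024,-0.0046,0,10,0,0,0,0.0024,-0.0046,0,10]

```text
clock: 13.6
position: [0.493, -0.177, 0.0786]
ee_rot: [-2.93, -1.127, 0.007]
force: [-9.2, 4.6, 10.8]
width: 0.191
gripper_force: 40.0
```

Call:
arm_command:
  deltas: [0,0,0,0.0026,-0.0045,0,10,0,0,0,0.0026,-0.0045,0,10,0,0,0,0.0026,-0.0045,0,10]

```text
clock: 13.9
position: [0.4945, -0.1804, 0.0785]
ee_rot: [-2.928, -1.127, 0.01]
force: [-12.8, 6.8, 15.5]
width: 0.189
gripper_force: 40.0
```

Call:
arm_command:
  deltas: [0,0,0,0.0026,-0.0044,0.001,10,0,0,0,0.0026,-0.0044,0.001,10,0,0,0,0.0026,-0.0044,0.001,10]

```text
clock: 14.2
position: [0.4973, -0.1859, 0.0789]
ee_rot: [-2.929, -1.127, 0.01]
force: [-9.1, 2.4, 4.3]
width: 0.188
gripper_force: 40.0
```

Call:
arm_command:
  deltas: [0,0,0,0.0027,-0.0043,0,10,0,0,0,0.0027,-0.0043,0,10,0,0,0,0.0027,-0.0043,0,10]

```text
clock: 14.5
position: [0.5002, -0.1911, 0.0789]
ee_rot: [-2.93, -1.126, 0.009]
force: [-8.4, 0.4, 2.9]
width: 0.19
gripper_force: 40.0
```

Call:
arm_command:
  deltas: [0,0,0,0.0029,-0.0042,0,10,0,0,0,0.0029,-0.0042,0,10,0,0,0,0.0029,-0.0042,0,10]

```text
clock: 14.8
position: [0.5032, -0.196, 0.0789]
ee_rot: [-2.931, -1.125, 0.009]
force: [-8.4, -1.8, 2.8]
width: 0.186
gripper_force: 40.0
```

Call:
arm_command:
  deltas: [0,0,0,0.0031,-0.004,0,10,0,0,0,0.0031,-0.004,0,10,0,0,0,0.0031,-0.004,0,10]

```text
clock: 15.1
position: [0.5061, -0.2004, 0.079]
ee_rot: [-2.932, -1.125, 0.01]
force: [-8.2, -2.8, 3.5]
width: 0.192
gripper_force: 40.0
```

Call:
arm_command:
  deltas: [0,0,0,0.0032,-0.0039,0,10,0,0,0,0.0032,-0.0039,0,10,0,0,0,0.0032,-0.0039,0,10]

```text
clock: 15.4
position: [0.5079, -0.2032, 0.0788]
ee_rot: [-2.929, -1.125, 0.013]
force: [-13.4, 1.5, 9.0]
width: 0.189
gripper_force: 40.0
```

```bash
python3 - <<'E'
from h import *
s=sensors.observe();print(s["clock"],s["position"],s["force"],s["ft_torque"])
np.save("wc.npy",optics.calibration("wrist"),allow_pickle=True)
a=optics.get_image("wrist")
cv2.imwrite("pics/w5.png",cv2.resize(a[0:280,240:560],None,fx=2.1,fy=2.1,interpolation=cv2.INTER_CUBIC))
E
```

```text
15.4 [ 0.50794128 -0.20320829  0.0787767 ] [-13.44488287   1.53024916   8.98223899] [0.23290336 2.67958267 0.29896191]
```

View pics/w5.png

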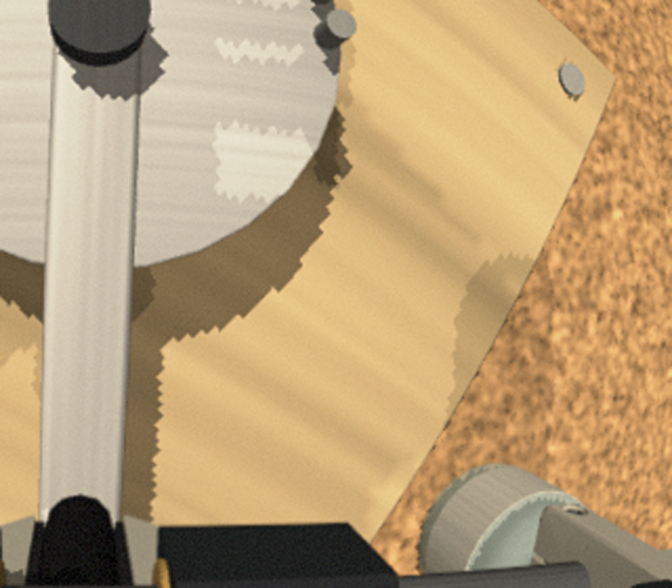

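The view shows the lever arm from the hub at crop (98,15) down to the gripped peg at (80,520).

```bash
python3 - <<'E'
from h import *
C=lambda x,y:(240+x/2.1,y/2.1)
a=wray(C(89.5,200),.048);b=wray(C(81.5,480),.048);print(a,b,"lever angle",np.arctan2(*(a-b)[1::-1])-.2212)
print("hub",wray(C(99,15),.07))
d=(a-b)/np.linalg.norm(a-b);p=sensors.observe()["position"]
print("tcp perp off",np.cross(d[:2],(p-b)[:2]))
E
```

```text
[ 0.57493852 -0.14588194  0.048     ] [ 0.52067389 -0.19222242  0.048     ] lever angle 0.4855955630292064
hub [ 0.60615029 -0.12027436  0.07      ]
tcp perp off -8.310092695445158e-05<stdin>:6: DeprecationWarning: Arrays of 2-dimensional vectors are deprecated. Use arrays of 3-dimensional vectors instead. (deprecated in NumPy 2.0)
```

Call:
arm_command:
  deltas: [0,0,0,0.0034,-0.0039,0,10,0,0,0,0.0034,-0.0039,0,10,0,0,0,0.0034,-0.0039,0,10]

```text
clock: 15.75
position: [0.5112, -0.2073, 0.0788]
ee_rot: [-2.929, -1.125, 0.014]
force: [-14.6, 1.0, 7.9]
width: 0.187
gripper_force: 40.0
```

Call:
arm_command:
  deltas: [0,0,0,0.0036,-0.0038,0,10,0,0,0,0.0036,-0.0038,0,10,0,0,0,0.0036,-0.0038,0,10]

```text
clock: 16.05
position: [0.5153, -0.2118, 0.0788]
ee_rot: [-2.931, -1.124, 0.013]
force: [-12.3, -1.3, 6.0]
width: 0.184
gripper_force: 40.0
```

Call:
arm_command:
  deltas: [0,0,0,0.0037,-0.0036,0,10,0,0,0,0.0037,-0.0036,0,10,0,0,0,0.0037,-0.0036,0,10]

```text
clock: 16.35
position: [0.5195, -0.2161, 0.0788]
ee_rot: [-2.932, -1.124, 0.011]
force: [-10.6, -3.7, 3.8]
width: 0.189
gripper_force: 40.0
```

Call:
arm_command:
  deltas: [0,0,0,0.0039,-0.0035,0,10,0,0,0,0.0039,-0.0035,0,10,0,0,0,0.0039,-0.0035,0,10]

```text
clock: 16.65
position: [0.5247, -0.2203, 0.079]
ee_rot: [2.933, 1.124, -0.008]
force: [-4.4, -6.8, -0.8]
width: 0.188
gripper_force: 40.0
```

Call:
arm_command:
  deltas: [0,0,0,0.004,-0.0033,0,10,0,0,0,0.004,-0.0033,0,10,0,0,0,0.004,-0.0033,0,10]

```text
clock: 16.95
position: [0.5272, -0.2223, 0.0788]
ee_rot: [-2.931, -1.124, 0.012]
force: [-11.0, -0.8, 6.7]
width: 0.188
gripper_force: 40.0
```

Call:
arm_command:
  deltas: [0,0,0,0.0041,-0.0031,0,10,0,0,0,0.0041,-0.0031,0,10,0,0,0,0.0041,-0.0031,0,10]

```text
clock: 17.25
position: [0.5309, -0.2249, 0.0788]
ee_rot: [-2.93, -1.125, 0.013]
force: [-12.4, -0.3, 5.5]
width: 0.184
gripper_force: 40.0
```

Call:
arm_command:
  deltas: [0,0,0,0.0043,-0.003,0,10,0,0,0,0.0043,-0.003,0,10,0,0,0,0.0043,-0.003,0,10]

```text
clock: 17.55
position: [0.5358, -0.2281, 0.0788]
ee_rot: [-2.931, -1.125, 0.011]
force: [-11.3, -0.2, 4.4]
width: 0.19
gripper_force: 40.0
```

Call:
arm_command:
  deltas: [0,0,0,0.0044,-0.0028,0,10,0,0,0,0.0044,-0.0028,0,10,0,0,0,0.0044,-0.0028,0,10]

```text
clock: 17.85
position: [0.5407, -0.2313, 0.0789]
ee_rot: [-2.931, -1.124, 0.01]
force: [-9.6, -1.2, 3.8]
width: 0.184
gripper_force: 40.0
```

Call:
arm_command:
  deltas: [0,0,0,0.0034,-0.002,0,10,0,0,0,0.0034,-0.002,0,10,0,0,0,0.0034,-0.002,0,10]

```text
clock: 18.15
position: [0.5447, -0.2336, 0.079]
ee_rot: [-2.932, -1.125, 0.008]
force: [-5.8, -4.0, 1.7]
width: 0.189
gripper_force: 40.0
```

Call:
arm_command:
  deltas: [0,0,0,0.0035,-0.0018,0,10,0,0,0,0.0035,-0.0018,0,10,0,0,0,0.0035,-0.0018,0,10]

```text
clock: 18.45
position: [0.549, -0.2358, 0.0791]
ee_rot: [2.933, 1.125, -0.006]
force: [-4.7, -4.8, -1.9]
width: 0.194
gripper_force: 40.0
```

Call:
arm_command:
  deltas: [0,0,0,0.0035,-0.0017,0,10,0,0,0,0.0035,-0.0017,0,10,0,0,0,0.0035,-0.0017,0,10]

```text
clock: 18.75
position: [0.5512, -0.237, 0.079]
ee_rot: [-2.932, -1.124, 0.01]
force: [-9.0, -3.0, 4.4]
width: 0.19
gripper_force: 40.0
```

Call:
arm_command:
  deltas: [0,0,0,0.0024,-0.0011,0,10,0,0,0,0.0024,-0.0011,0,10,0,0,0,0.0024,-0.0011,0,10]

```text
clock: 19.05
position: [0.5527, -0.2376, 0.0788]
ee_rot: [-2.931, -1.124, 0.012]
force: [-12.2, -0.8, 6.0]
width: 0.187
gripper_force: 40.0
```

Call:
arm_command:
  deltas: [0,0,0,0.0022,-0.0009,0,10,0,0,0,0.0022,-0.0009,0,10,0,0,0,0.0022,-0.0009,0,10,0,0,0,0.0022,-0.0009,0,10,0,0,0,0.0022,-0.0009,0,10,0,0,0,0.0022,-0.0009,0,10]

```text
clock: 19.65
position: [0.5545, -0.2383, 0.0788]
ee_rot: [-2.93, -1.124, 0.013]
force: [-14.5, -0.4, 7.7]
width: 0.187
gripper_force: 40.0
```

```bash
python3 - <<'E'
from h import *
a=optics.get_image("top");s=sensors.observe();p=s["position"]
print(s["clock"],p,s["force"],s["gripper_force"],np.arctan2(-.1185-p[1],.6075-p[0])-.2212)
b=optics.get_image("scene")
A=cv2.resize(a[130:330,160:430],(540,400),interpolation=cv2.INTER_CUBIC)
B=cv2.resize(b[130:330,120:250],(260,400),interpolation=cv2.INTER_CUBIC)
cv2.imwrite("pics/fin.png",np.hstack([A,B]))
E
```

```text
19.7 [ 0.55451309 -0.23834395  0.07878153] [-14.25989226  -0.486208     7.53631934] 40.000948905944824 0.9333041944137057
```

View pics/fin.png

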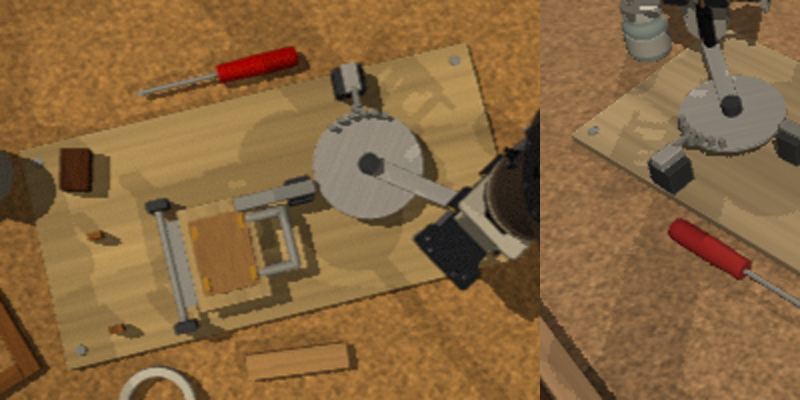

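The final view shows the plate lying back-up with the tongue over its edge. The lever is held at about 0.93 rad. Resistance jumped at 0.27 (first tooth, no click), then at about 0.48, 0.68 and 0.90, which makes three clicks. The fourth would come at about 1.12.

```bash
python3 -c "
from cell import arm
print(arm.sign_off())"
```

```text
the job is handed in; nothing more can be done
None
```

I turned the plate over and laid it down with the frame's back up, drew the lever round three clicks, and handed the job in at about 20 s with the fingers still holding the peg at about 0.93 rad.

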